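# Nest the snack bowls away in the chest drawer

## Robot

A 6-joint arm with a two-finger parallel gripper is mounted at the origin on the work surface. World frame = base frame: x ahead of the robot, y to its left, z up, the work surface at z = 0. Lengths are in mm, angles in rad, forces in N, time in s.
With the tool pointing down it reaches from about 350 to 775 mm from the base axis. Payload 7.3 kg.
Tool frame: the origin (TCP) lies at the very end of the fingers, on their centre line; the grasp point (between the pads) lies 19 mm behind it; z points along the fingers, y is the line along which they close (so a half turn about z gives the same grasp; the last joint's range is limited). The gripper opens to 92 mm and grips with 3 to 60 N. Pads are 19 mm wide; open, the fingers measure 130 mm over their backs; the gripper's body (75 mm by 190 mm) begins 47 mm behind the grasp point.
Start: joints at [-1.288, 0.342, 1.524, -0, 1.275, -0.146], TCP at [218.308, -477.479, 226.741] pointing down, gripper open.
Joint ranges: [-2.53, 2.53], [-0.77, 2.02], [0.04, 2.7], [-1, 4.14], [0.28, 2.66], [-3.11, 3.11]. Speed limits (rad/s): [2.57, 2.57, 3.14, 3.14, 3.14, 3.14].

## Interface

Orientations are given as [roll, pitch, yaw] about the fixed x, y, z axes, in that order (R = Rz(yaw) Ry(pitch) Rx(roll)).
In Python, from plant import get_obs, optics, ticket, finder gives the robot as it stands.
- The arm moves only by the tool send_rows, never from a script. Its arguments are lists of equal length, an entry for each row: "offset": the shift along the tool's x, y, z scaled (see below), a list of three; "delta_rot": the turn, a rotation vector about the tool's x, y, z scaled (see below), a list of three. In form: {"offset": [[dx, dy, dz], ...], "delta_rot": [[rx, ry, rz], ...]}. A call has 1 to 8 rows; each row is the pose to reach, as a shift and turn from the pose commanded when the call began, along the tool's axes at that moment, turning the shorter way round; what a row does not reach only later rows make up. The controller multiplies each number of a shift by 120 mm and each number of a turn by 360 degrees. A row lasts 1/8 s, in which the tool goes at most 62.5 mm and 10.7 degrees, less where a joint would pass 70% of its speed; a pose out of reach is approached as far as the arm can. A call with a number of a shift or a turn outside -1 to 1 is refused whole. A call with a gripper value outside its range is refused whole. "grip" is the opening, from 0 (shut) to 1 (fully open), set as the call begins (left out, the last holds). The fingers move at their own pace and stop on an object; the grip force is fixed at half the most. Time passes only in rows, so rows that repeat a pose let the fingers close. It gives the time, the measured TCP pose, the force, the opening and the grip force at its end, in the units of the state.
- get_obs(): the state, without advancing time (a new reading comes with each control period).
- optics.capture(name): name is "side" or "top"; returns the picture (480x640x3 uint8, red, green, blue); there is no depth.
- optics.get_calibration(name): a dict with "fx", "fy", "cx", "cy" (pixels), "world_from_camera" (4x4, takes a point from camera to world coordinates). Camera axes: x right, y down, z forward; pixel columns grow to the right and rows downward; lengths in mm; the calibration is good to about 2 mm. A picture is of the moment at which its call begins. get_calibration takes no time and is no camera call.
- ticket.close_job(): hands the job in; it is judged then, once.
Trained networks look in the newest picture that a camera, given by its name, has taken for a name from the list of things; names that differ only in an ending like _2 or _b are one class to them, and where a whole thing is asked for, a point or a joint stands for the part that bears it (a point fixed in the world has none). Each returns a list of dicts, best first, with "confidence" (0 to 1); they miss things now and then, are a little off and sometimes report something else, mostly with a low value. They report only what shows in the picture. A call takes as long as a camera call. They do not tell look-alikes from the thing itself.
- finder.boxes_of(target, camera): "box" ([left, top, right, bottom] in pixels, round what is visible of it).
- finder.silhouettes(target, camera): "region" (480x640 bool, what is visible of it) and "box" ([left, top, right, bottom] in pixels, round what is visible of it).
- finder.pinpoint(target, camera): "uv" ([column, row] in pixels: a listed point, or the origin of a listed thing).
The state is a dict: "time": time; "joint_positions": joint angles; "dq": joint speeds; "tau": joint torques, N m; "tool_pos": TCP position; "tcp_rot": TCP orientation; "contact_force": force on the tool from outside, world axes, zero at the start; "moment": the same for the moment, N m; "grip_width": finger opening in mm; "finger_force": force on a finger pad.
Only numpy, scipy, OpenCV 4.12 (cv2) and the standard library are available. Lean on these libraries where they do the work, as an engineer would, in place of code of your own. Each camera call takes 0.05 s, during which the arm holds its last target. There are 200 camera calls.

## Task

Tidy the snack bowls off the coffee table: pull the drawer of the wooden chest open, put all the bowls that are out into it, standing upright and nested inside one another in size order (largest at the bottom, smallest innermost), and then push the drawer fully home. Leave the whale, the book and the candle where they are.

Things in the scene. Friction and masses are not known exactly. Their poses are not given: they have to be found in the camera images.
- chest: Dark carved wooden chest fixed on the table, 250 (x, deep) x 230 (y, wide) x 128 mm high, with one drawer. Origin: on the table under the middle of its front edge (the chest body, not the drawer front). +x points to its back, so the drawer front faces its -x, towards the robot; z up.
- drawer (a joint): How far the drawer is pulled out, in m: 0 fully home (shut), 0.22 fully out; it slides along the chest's -x. Light friction (about 1 N plus 4 N per m/s); it stays where it is left.
- drawer_floor (a point): On the drawer's inner floor, middle of its front edge (moves with it; axes as the chest's), 20 mm above the table. The floor runs 215 mm back (+x) and 92 mm to each side (y); sides and back rise 39 mm above it, the 12 mm thick front 92 mm, the chest's top board is 96 mm above it. Shut, this point is at the chest's front edge; fully out, the whole floor is in front of the chest.
- drawer_handle (a point): Middle of the brass bar handle on the drawer front (moves with the drawer; axes as the chest's): round bar 11 mm thick, 110 mm long along y, its centre line 35 mm out from the wooden front, 92 mm above the table, on a 4 mm radius post towards each end.
- bowl_xl: White round snack bowl, may be absent: outer diameter 170 mm at the rim and 162 mm at the foot (nearly straight wall), 44 mm high, wall 4 mm, floor 6 mm thick, about 170 g. Stands upright. Origin: centre of its underside; z up towards the mouth.
- bowl_l: Blue round snack bowl, may be absent: outer diameter 144 mm at the rim and 136 mm at the foot (nearly straight wall), 48 mm high, wall 4 mm, floor 6 mm thick, about 140 g. Stands upright. Origin: centre of its underside; z up towards the mouth.
- bowl_m: Yellow round snack bowl, may be absent: outer diameter 118 mm at the rim and 110 mm at the foot (nearly straight wall), 52 mm high, wall 4 mm, floor 6 mm thick, about 110 g. Stands upright. Origin: centre of its underside; z up towards the mouth.
- bowl_s: Green round snack bowl, may be absent: outer diameter 92 mm at the rim and 84 mm at the foot (nearly straight wall), 56 mm high, wall 4 mm, floor 6 mm thick, about 90 g. Stands upright. Origin: centre of its underside; z up towards the mouth.
- bowl_xs: Terracotta (red-brown) round snack bowl, may be absent: outer diameter 66 mm at the rim and 58 mm at the foot (nearly straight wall), 60 mm high, wall 4 mm, floor 6 mm thick, about 70 g. Stands upright. Origin: centre of its underside; z up towards the mouth.
- whale: Bystander: brass whale figurine, about 120 x 66 x 72 mm, standing on the book. Origin: centre of its underside.
- book: Bystander: green hardback book lying flat, 130 x 180 x 28 mm. Origin: centre of its underside.
- candle: Bystander: amber glass candle jar with a dark wooden lid, 64 mm across, 90 mm high. Origin: centre of its underside.
Mind the look-alikes: they are no part of the job. Several things have the shape of the bowl_xl; the one meant has the colours described above. Several things have the shape of the bowl_l; the one meant has the colours described above.

How it is judged:
By the outcome, as a careful person would: the job done as asked, in the order asked, and still so for the second after the job is handed in, with the robot touching nothing.
Of bowl_xl, bowl_l, bowl_m, bowl_s, bowl_xs only 4 to 5 are there at a start; the rules pass over those that are not, and their reading is None.
At some moment in a run one of bowl_xl, bowl_l, bowl_m, bowl_s, bowl_xs may be knocked a few centimetres aside while the robot is not near it.
It also fails if it takes over 200 s, if anything falls off the work surface, if the arm or the gripper's body presses on something with over 40 N, if the wrist force passes 120 N, or if a joint passes its speed limit or range.

## Working session

There is one attempt and no reset: what is moved stays moved. The work goes in short steps, Python scripts to look and compute and a tool call to move; the robot and the scene stay as the last step left them, time stands still between calls to the robot, and variables do not carry over. Pictures are saved under pics/ and viewed, at most 14 in all, crops included, and the job is handed in when it is done.

Besides the shell and the picture viewer there is one more tool, called after "Request:" by a JSON object that holds its "method" and its "body". send_rows: Moves the arm, as the interface text tells. Its arguments: {"type":"object","properties":{"offset":{"type":"array"},"delta_rot":{"type":"array"},"grip":{"type":"number"}},"required":["offset","delta_rot"]}

```bash
mkdir -p pics
cat > h.py <<'E'
import numpy as np, cv2
from plant import get_obs, optics, ticket, finder
def save(cam,f):
    im=optics.capture(cam); cv2.imwrite('pics/'+f,im[:,:,::-1]); return im
def ray(cam,uv,z):
    c=optics.get_calibration(cam); T=np.array(c['world_from_camera'])
    d=T[:3,:3]@np.array([(uv[0]-c['cx'])/c['fx'],(uv[1]-c['cy'])/c['fy'],1]); o=T[:3,3]
    return o+d*(z-o[2])/d[2]
def proj(cam,p):
    c=optics.get_calibration(cam); T=np.array(c['world_from_camera'])
    q=T[:3,:3].T@(np.array(p)-T[:3,3]); return np.array([c['fx']*q[0]/q[2]+c['cx'],c['fy']*q[1]/q[2]+c['cy']])
E
python3 - <<'E'
from h import *
np.set_printoptions(precision=2,suppress=True)
for n in ['top','side']: save(n,n+'0.png'); print(n,np.array(optics.get_calibration(n)['world_from_camera']),optics.get_calibration(n)['fx'])
o=get_obs(); print(o)
E
```

```text
top [[  -0.     -1.      0.09  337.14]
 [  -1.      0.      0.    -76.13]
 [  -0.     -0.09   -1.   2240.82]
 [   0.      0.      0.      1.  ]] 617.7916281377197
side [[  -0.81   -0.31    0.5  -382.02]
 [  -0.59    0.4    -0.7  1190.12]
 [   0.01   -0.86   -0.51 1002.53]
 [   0.      0.      0.      1.  ]] 547.8105261741855
{'time': 0.1, 'joint_positions': array([-1.29,  0.34,  1.52,  0.  ,  1.28, -0.15]), 'dq': array([-0., -0., -0.,  0.,  0.,  0.]), 'tau': array([  0.  , -43.2 , -24.47,   0.07,   0.05,  -0.  ]), 'tool_pos': array([ 218.22, -477.12,  226.13]), 'tcp_rot': array([-3.14, -0.  ,  0.43]), 'contact_force': array([ 0.39,  0.13, -0.37]), 'moment': array([ 0.01,  0.06, -0.03]), 'finger_force': 0.0, 'grip_width': 91.92297673014127}
```

View pics/top0.png

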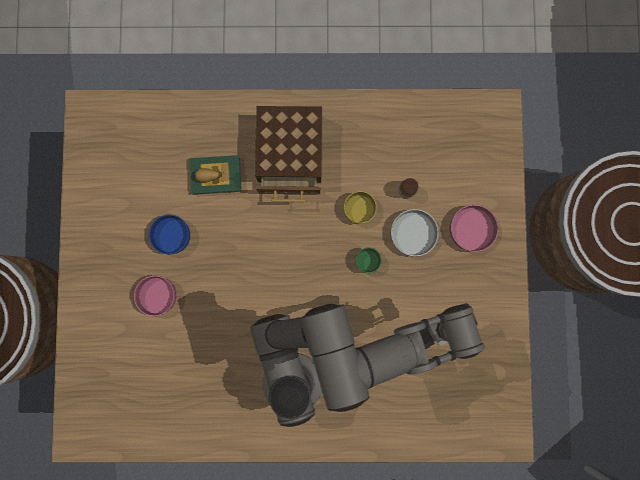

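View pics/side0.png

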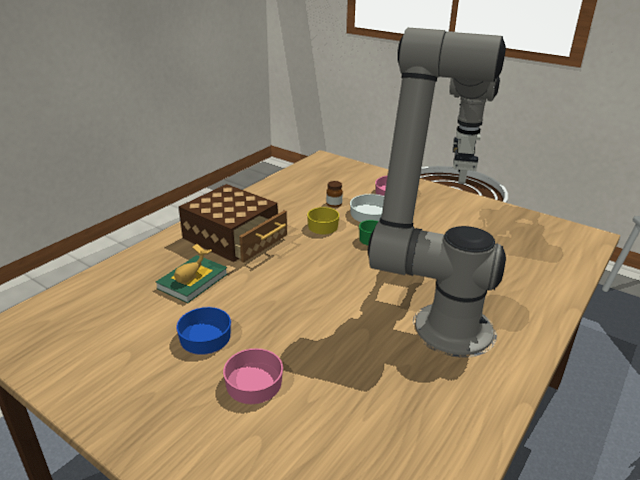

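The top view shows the white bowl at (414,233), blue (170,235), yellow (360,208), green (368,260), the candle (409,187) and the whale on the book (213,175). There are also two pink look-alikes at (473,229) and (155,296). I see no terracotta bowl so far, and the drawer looks slightly open.

```bash
cat >> h.py <<'E'
D={'bowl_xl':(170,44),'bowl_l':(144,48),'bowl_m':(118,52),'bowl_s':(92,56),'bowl_xs':(66,60)}
E
python3 - <<'E'
from h import *
np.set_printoptions(precision=1,suppress=True)
print(get_obs()['time'])
im=optics.capture('top'); optics.capture('side')
for cam in ['top','side']:
  for t in list(D):
    for r in finder.pinpoint(t,cam)[:5]: print(cam,t,round(r['confidence'],2),np.array(r['uv']),ray(cam,r['uv'],0)[:2])
  for t,z in [('chest',0),('drawer_floor',20),('drawer_handle',92),('candle',0),('book',0),('whale',28)]:
    for r in finder.pinpoint(t,cam)[:2]: print(cam,t,round(r['confidence'],2),np.array(r['uv']),ray(cam,r['uv'],z)[:2])
cv2.imwrite('pics/crop.png',cv2.resize(im[90:320,130:510,::-1],None,fx=2.1,fy=2.1,interpolation=cv2.INTER_CUBIC))
E
```

```text
0.1
top bowl_xl 0.66 [412.8 233.2] [ 531.8 -441.6]
top bowl_xl 0.64 [468.4 228.7] [ 547.8 -644.3]
top bowl_l 0.97 [172.3 233.9] [530.9 434. ]
top bowl_l 0.91 [154.8 295.5] [308.  492.9]
top bowl_l 0.69 [362.5 210.2] [ 616.5 -259.3]
top bowl_m 0.97 [172.3 233.9] [530.9 434. ]
top bowl_m 0.91 [154.8 295.5] [308.  492.9]
top bowl_m 0.69 [362.5 210.2] [ 616.5 -259.3]
top bowl_s 0.97 [172.3 233.9] [530.9 434. ]
top bowl_s 0.91 [154.8 295.5] [308.  492.9]
top bowl_s 0.69 [362.5 210.2] [ 616.5 -259.3]
top chest 0.66 [288.4 180.7] [726.1  11.6]
top drawer_floor 0.98 [290.4 194.2] [673.    3.5]
top drawer_handle 0.59 [288.5 196. ] [655.7   7.5]
top candle 0.89 [404.5 192.5] [ 681.5 -413.7]
top book 0.82 [215.7 172.8] [756.  278.8]
top whale 0.88 [207.9 177.1] [735.  302.5]
side bowl_xl 0.67 [369.3 213.4] [ 538.4 -431.8]
side bowl_xl 0.67 [393.2 195.4] [ 541.1 -623.7]
side bowl_l 0.95 [325.1 225.5] [ 619.7 -252.6]
side bowl_l 0.89 [206.  341.2] [512.1 452.6]
side bowl_l 0.69 [373.5 238.5] [ 428.7 -280.5]
side bowl_l 0.55 [252.1 383.7] [309.8 493.5]
side bowl_m 0.95 [325.1 225.5] [ 619.7 -252.6]
side bowl_m 0.89 [206.  341.2] [512.1 452.6]
side bowl_m 0.69 [373.5 238.5] [ 428.7 -280.5]
side bowl_m 0.55 [252.1 383.7] [309.8 493.5]
side bowl_s 0.95 [325.1 225.5] [ 619.7 -252.6]
side bowl_s 0.89 [206.  341.2] [512.1 452.6]
side bowl_s 0.69 [373.5 238.5] [ 428.7 -280.5]
side bowl_s 0.55 [252.1 383.7] [309.8 493.5]
side chest 0.8 [257.2 243.1] [737.   -8.7]
side drawer_floor 0.84 [261.1 245.3] [694.6  17.9]
side drawer_handle 0.92 [274.8 231.2] [637.8  10.4]
side candle 0.64 [335.2 201.3] [ 700.5 -436.2]
side book 0.93 [196.1 279.7] [744. 271.]
side whale 0.91 [188.8 278.3] [735.8 304.9]
```

View pics/crop.png

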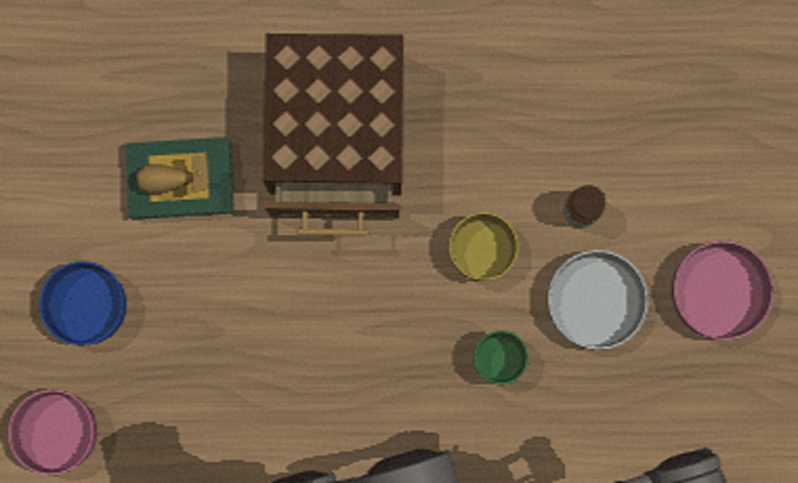

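```bash
cat >> h.py <<'E'
def mask(im,t):
    h,s,v=cv2.split(cv2.cvtColor(im,cv2.COLOR_RGB2HSV)); h=h.astype(int)
    m={'bowl_xl':(s<40)&(v>95),'bowl_l':(h>105)&(h<130)&(s>120),'bowl_m':(h>=23)&(h<36)&(s>130),'bowl_s':(h>45)&(h<85)&(s>90)}[t]
    return m.astype(np.uint8)
def hull(cam,t,x,y,z=0):
    d,H=D[t]; a=np.linspace(0,2*np.pi,72); P=[]
    for r,zz in ((d/2,z+H),(d/2-4,z)): P+=[proj(cam,(x+r*np.cos(b),y+r*np.sin(b),zz)) for b in a]
    return cv2.convexHull(np.array(P,np.float32))
def locate(im,cam,t,guess,z=0):
    m=mask(im,t); p=np.array(guess,float)
    hu=hull(cam,t,*p,z); u0,v0,w,h=cv2.boundingRect(hu)
    roi=np.zeros_like(m); roi[max(v0-8,0):v0+h+8,max(u0-8,0):u0+w+8]=1; m&=roi
    n,l,st,_=cv2.connectedComponentsWithStats(m); k=1+st[1:,4].argmax(); c,_=cv2.findContours((l==k).astype(np.uint8),0,1)
    c=cv2.convexHull(max(c,key=cv2.contourArea)); mm=cv2.fillPoly(np.zeros_like(m),[c],1); yy,xx=np.nonzero(mm); cen=np.array([xx.mean(),yy.mean()])
    def hc(p): M=cv2.moments(hull(cam,t,*p,z)); return np.array([M['m10'],M['m01']])/M['m00']
    for _ in range(4):
        e=cen-hc(p); J=np.array([hc(p+[5,0])-hc(p),hc(p+[0,5])-hc(p)]).T/5; p+=np.linalg.solve(J,e)
    return p,len(xx)/cv2.contourArea(hull(cam,t,*p,z))
E
python3 - <<'E'
from h import *
np.set_printoptions(precision=1,suppress=True)
G={'bowl_xl':(532,-442),'bowl_l':(525,437),'bowl_m':(617,-257),'bowl_s':(430,-282)}
for cam in ['top','side']:
  im=optics.capture(cam)
  for t in G:
    try: print(cam,t,*locate(im,cam,t,G[t]))
    except Exception as e: print(t,e)
for c in [(265,35),(403,36),(265,182),(403,182)]: print(ray('top',(c[0]/2.1+130,c[1]/2.1+90),128))
print(ray('top',(299/2.1+130,233/2.1+90),92),ray('top',(367/2.1+130,234/2.1+90),92))
for c in [(268,207),(399,207)]: print('front',ray('top',(c[0]/2.1+130,c[1]/2.1+90),112))
E
```

```text
bowl_xl time passes only in moves, steps and waits
bowl_l time passes only in moves, steps and waits
bowl_m time passes only in moves, steps and waits
bowl_s time passes only in moves, steps and waits
bowl_xl time passes only in moves, steps and waits
bowl_l time passes only in moves, steps and waits
bowl_m time passes only in moves, steps and waits
bowl_s time passes only in moves, steps and waits
[966.3 119.8 128. ]
[ 964.1 -110.2  128. ]
[718.2 118.1 128. ]
[ 717.7 -109.4  128. ]
[638.3  64.1  92. ] [636.4 -49.5  92. ]
front [679.1 114.4 112. ]
front [ 678.7 -102.9  112. ]
```

The enlarged crop separates the candidates. White (414,233) is bowl_xl, blue (170,235) is bowl_l, yellow (360,208) is bowl_m and green (368,260) is bowl_s. The pink ones at (473,229) and (155,296) are the look-alikes. The dark disc at (409,187) is the candle lid, and no terracotta bowl is visible. First I turn the tool so its closing axis lies along world x.

Request:
{"method": "send_rows", "body": {"offset": [[0,0,0],[0,0,0],[0,0,0],[0,0,0],[0,0,0],[0,0,0],[0,0,0],[0,0,0]], "delta_rot": [[0,0,-0.1815],[0,0,-0.1815],[0,0,-0.1815],[0,0,-0.1815],[0,0,-0.1815],[0,0,-0.1815],[0,0,-0.1815],[0,0,-0.1815]], "grip": 0.24}}

```text
time: 2.5
tool_pos: [218.3, -477.5, 226.7]
tcp_rot: [3.142, 0.0, 1.566]
contact_force: [0.4, -0.1, -0.7]
grip_width: 22.6
finger_force: 0.0
```

Request:
{"method": "send_rows", "body": {"offset": [[1,0.87,0],[1,0.87,0],[1,0.87,0],[1,0.87,0]], "delta_rot": [[0,0,-0.0008],[0,0,-0.0008],[0,0,-0.0008],[0,0,-0.0008]]}}

```text
time: 3.0
tool_pos: [324.2, -356.0, 227.0]
tcp_rot: [3.141, 0.0, 1.575]
contact_force: [-0.4, -0.7, -0.0]
grip_width: 22.0
finger_force: 0.0
```

Request:
{"method": "send_rows", "body": {"offset": [[1,0.87,0],[1,0.87,0],[1,0.87,0],[1,0.87,0]], "delta_rot": [[0,0,0],[0,0,0],[0,0,0],[0,0,0]]}}

```text
time: 3.5
tool_pos: [427.7, -236.6, 226.7]
tcp_rot: [3.141, 0.0, 1.575]
contact_force: [0.3, -0.0, 0.3]
grip_width: 22.1
finger_force: 0.0
```

Request:
{"method": "send_rows", "body": {"offset": [[1,0.87,0],[1,0.87,0],[1,0.87,0],[1,0.87,0]], "delta_rot": [[0,0,0],[0,0,0],[0,0,0],[0,0,0]]}}

```text
time: 4.0
tool_pos: [531.5, -117.1, 226.3]
tcp_rot: [-3.141, 0.0, 1.575]
contact_force: [0.0, -0.2, 0.5]
grip_width: 22.2
finger_force: 0.0
```

Request:
{"method": "send_rows", "body": {"offset": [[1,0.87,0],[1,0.87,0],[1,0.87,0],[1,0.87,0]], "delta_rot": [[0,0,0],[0,0,0],[0,0,0],[0,0,0]]}}

```text
time: 4.5
tool_pos: [635.3, 2.7, 225.9]
tcp_rot: [-3.141, 0.0, 1.574]
contact_force: [-0.6, -0.7, -1.3]
grip_width: 22.2
finger_force: 0.0
```

Request:
{"method": "send_rows", "body": {"offset": [[0.02,0.015,0.4],[0.02,0.015,0.55],[0.02,0.015,0.55]], "delta_rot": [[0,0,0.0005],[0,0,0.0005],[0,0,0.0005]]}}

```text
time: 4.88
tool_pos: [635.0, 3.1, 159.3]
tcp_rot: [-3.138, 0.0, 1.568]
contact_force: [0.5, -0.5, 0.8]
grip_width: 22.1
finger_force: 0.0
```

Run:
```python
from h import *
np.set_printoptions(precision=1,suppress=True)
o=get_obs(); p=o['tool_pos']; print(p,o['tcp_rot'])
for cam in ['side','top']:
  im=optics.capture(cam)
  for t,z in [('drawer_handle',92)]:
    for r in finder.pinpoint(t,cam)[:1]: print(cam,r['confidence'],ray(cam,r['uv'],z))
  if cam=='side':
    u,v=proj(cam,p).astype(int); print(u,v); cv2.circle(im,(u,v),1,(255,0,0)); c=im[v-70:v+50,u-90:u+70,::-1]; cv2.imwrite('pics/hand.png',cv2.resize(c,None,fx=5,fy=5,interpolation=cv2.INTER_CUBIC))
```

```text
[635.    3.1 159.3] [-3.1  0.   1.6]
side 0.56 [640.9  25.   92. ]
276 212
```

View pics/hand.png

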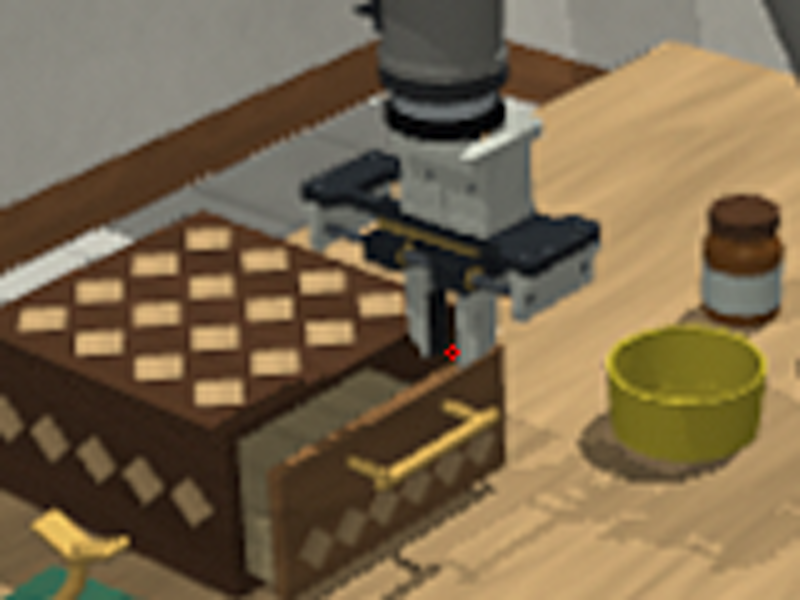

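The side crop shows the fingers above the drawer front, in line with the handle bar, whose centre is at about (274,231). I go down and grip it.

Request:
{"method": "send_rows", "body": {"offset": [[0.02,0.015,0.25],[0.02,0.015,0.5],[0.02,0.015,0.69],[0.02,0.015,0.69]], "delta_rot": [[0,0,0],[0,0,0],[0,0,0],[0,0,0]]}}

```text
time: 5.58
tool_pos: [637.8, 8.0, 77.2]
tcp_rot: [-3.139, -0.0, 1.571]
contact_force: [-0.1, 0.4, -0.5]
grip_width: 21.9
finger_force: 0.0
```

Request:
{"method": "send_rows", "body": {"offset": [[0,0,0],[0,0,0],[0,0,0],[0,0,0]], "delta_rot": [[0,0,0],[0,0,0],[0,0,0],[0,0,0]], "grip": 0}}

```text
time: 6.08
tool_pos: [639.6, 8.0, 79.7]
tcp_rot: [3.138, 0.001, 1.571]
contact_force: [0.7, -0.2, 6.2]
grip_width: 9.7
finger_force: 30.0
```

Request:
{"method": "send_rows", "body": {"offset": [[0,-0.12,0],[0,-0.24,0],[0,-0.36,0],[0,-0.48,0],[0,-0.6,0],[0,-0.72,0],[0,-0.72,0]], "delta_rot": [[0,0,0],[0,0,0],[0,0,0],[0,0,0],[0,0,0],[0,0,0],[0,0,0]]}}

```text
time: 6.95
tool_pos: [552.0, 9.2, 79.7]
tcp_rot: [3.14, -0.001, 1.571]
contact_force: [0.1, 4.0, 7.9]
grip_width: 9.9
finger_force: 30.0
```

Request:
{"method": "send_rows", "body": {"offset": [[0,-0.12,0],[0,-0.24,0],[0,-0.36,0],[0,-0.48,0],[0,-0.6,0],[0,-0.72,0],[0,-0.8,0],[0,-0.8,0]], "delta_rot": [[0,0,0],[0,0,0],[0,0,0],[0,0,0],[0,0,0],[0,0,0],[0,0,0],[0,0,0]]}}

```text
time: 7.95
tool_pos: [456.3, 10.4, 79.6]
tcp_rot: [3.139, -0.003, 1.57]
contact_force: [-0.7, 13.1, 12.4]
grip_width: 9.7
finger_force: 30.0
```

Request:
{"method": "send_rows", "body": {"offset": [[0,0,0],[0,0,0],[0,0,0]], "delta_rot": [[0,0,0],[0,0,0],[0,0,0]], "grip": 0.24}}

```text
time: 8.32
tool_pos: [455.9, 8.0, 77.8]
tcp_rot: [-3.141, 0.0, 1.571]
contact_force: [0.4, 0.1, 1.0]
grip_width: 21.9
finger_force: 0.0
```

Request:
{"method": "send_rows", "body": {"offset": [[0,0,-0.4],[0,0,-0.8],[0,0,-1],[0,0,-1]], "delta_rot": [[0,0,0],[0,0,0],[0,0,0],[0,0,0]]}}

```text
time: 8.82
tool_pos: [457.0, 7.9, 199.2]
tcp_rot: [3.138, 0.001, 1.571]
contact_force: [0.6, 1.0, 0.7]
grip_width: 22.2
finger_force: 0.0
```

Request:
{"method": "send_rows", "body": {"offset": [[-1,0,0],[-1,0,0],[-1,0,0],[-1,0,0]], "delta_rot": [[0,0,0],[0,0,0],[0,0,0],[0,0,0]], "grip": 0.3}}

```text
time: 9.32
tool_pos: [455.3, -111.4, 196.6]
tcp_rot: [-3.139, -0.001, 1.57]
contact_force: [0.3, -0.3, 0.1]
grip_width: 27.6
finger_force: 0.0
```

```bash
cat > look.py <<'E'
from h import *
import sys
np.set_printoptions(precision=1,suppress=True)
G={'bowl_xl':(532.4,-440.5),'bowl_l':(527,438),'bowl_m':(622.6,-246),'bowl_s':(432.8,-272.8)}
o=get_obs(); print(o['time'],o['tool_pos'],o['tcp_rot'],o['grip_width'])
im=save('top',sys.argv[1])
for t in sys.argv[2:]:
    try: print(t,*locate(im,'top',t,G[t]))
    except Exception as e: print(t,e)
E
python3 look.py top1.png bowl_xl bowl_l bowl_m bowl_s
python3 - <<'E'
import cv2
im=cv2.imread('pics/top1.png')[90:320,130:510]; cv2.imwrite('pics/top1c.png',cv2.resize(im,None,fx=2.1,fy=2.1,interpolation=2))
E
```

```text
9.325 [ 455.3 -111.4  196.6] [-3.1 -0.   1.6] 27.5662910288857
bowl_xl [ 532.2 -440.7] 1.0077365427873861
bowl_l [527.1 437.9] 0.9693976944347398
bowl_m [ 622.8 -245.4] 0.9851643075894311
bowl_s [ 430.2 -260.9] 0.6583083947947352
```

View pics/top1c.png

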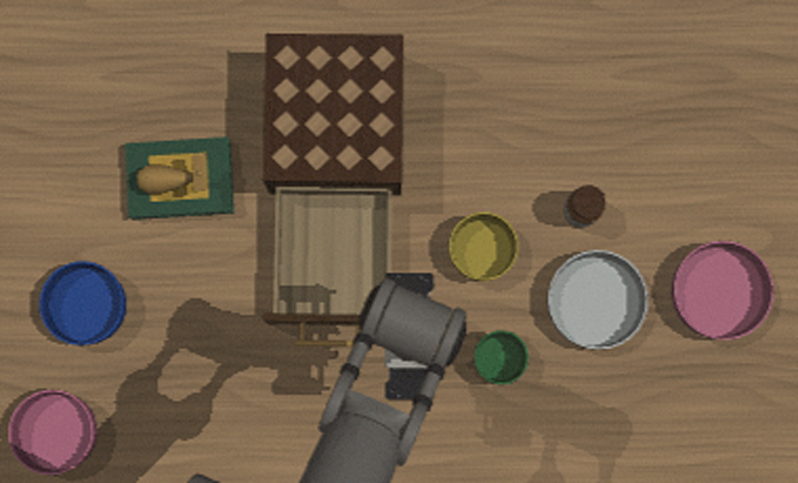

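Request:
{"method": "send_rows", "body": {"offset": [[-1,-0.02,0],[-1,-0.02,0],[-1,-0.02,0],[-1,-0.02,0]], "delta_rot": [[0,0,0],[0,0,0],[0,0,0],[0,0,0]]}}

```text
time: 9.88
tool_pos: [453.7, -230.2, 197.4]
tcp_rot: [-3.141, -0.001, 1.572]
contact_force: [0.6, 0.5, -0.4]
grip_width: 27.4
finger_force: 0.0
```

Request:
{"method": "send_rows", "body": {"offset": [[-1,-0.02,0],[-1,-0.02,0],[-1,-0.02,0],[-1,-0.02,0]], "delta_rot": [[0,0,0],[0,0,0],[0,0,0],[0,0,0]]}}

```text
time: 10.38
tool_pos: [451.7, -349.6, 197.6]
tcp_rot: [-3.141, -0.001, 1.573]
contact_force: [-0.5, 0.6, -0.6]
grip_width: 27.7
finger_force: 0.0
```

Request:
{"method": "send_rows", "body": {"offset": [[-0.73,0,0.4],[-0.73,0,0.8],[-0.73,0,0.8],[-0.73,0,0.8]], "delta_rot": [[0,0,0],[0,0,0],[0,0,0],[0,0,0]]}}

```text
time: 10.88
tool_pos: [452.0, -437.7, 102.3]
tcp_rot: [-3.141, -0.001, 1.573]
contact_force: [-0.6, 0.7, 0.7]
grip_width: 27.7
finger_force: 0.0
```

Run:
```python
from h import *
np.set_printoptions(precision=1,suppress=True)
o=get_obs(); print(o['time'],o['tool_pos'],o['tcp_rot'])
f=lambda x,y,z: print(ray('top',(x/2.1+130,y/2.1+90),z))
f(272,200,59);f(391,200,59);f(330,189,59);f(330,317,112)
```

```text
10.875 [ 452.  -437.7  102.3] [-3.1 -0.   1.6]
[699.6 112.4  59. ]
[699.2 -90.   59. ]
[718.4  13.8  59. ]
[496.   11.2 112. ]
```

Request:
{"method": "send_rows", "body": {"offset": [[-0.015,-0.018,0.25],[-0.015,-0.018,0.45],[-0.015,-0.018,0.585],[-0.015,-0.018,0.585]], "delta_rot": [[0,0,0.0003],[0,0,0.0003],[0,0,0.0003],[0,0,0.0003]]}}

```text
time: 11.38
tool_pos: [449.7, -440.4, 32.3]
tcp_rot: [3.141, -0.0, 1.57]
contact_force: [0.3, 0.4, -0.2]
grip_width: 27.2
finger_force: 0.0
```

Request:
{"method": "send_rows", "body": {"offset": [[0,0,0],[0,0,0],[0,0,0],[0,0,0]], "delta_rot": [[0,0,0],[0,0,0],[0,0,0],[0,0,0]], "grip": 0}}

```text
time: 11.88
tool_pos: [449.8, -441.7, 32.7]
tcp_rot: [3.14, 0.001, 1.569]
contact_force: [1.3, 1.6, 5.6]
grip_width: 3.8
finger_force: 30.2
```

Request:
{"method": "send_rows", "body": {"offset": [[0,0,-0.15],[0,0,-0.3],[0,0,-0.6],[0,0,-1],[0,0,-1],[0,0,-1]], "delta_rot": [[0,0,0],[0,0,0],[0,0,0],[0,0,0],[0,0,0],[0,0,0]]}}

```text
time: 12.62
tool_pos: [448.8, -440.9, 151.8]
tcp_rot: [-3.141, -0.0, 1.569]
contact_force: [-0.3, -0.1, -1.2]
grip_width: 3.7
finger_force: 30.1
```

Run:
```python
from h import *
np.set_printoptions(precision=1,suppress=True)
print(get_obs()['tool_pos'])
a=optics.capture('top'); b=optics.capture('side')
for cam in ['top','side']:
  for r in finder.pinpoint('drawer_floor',cam)[:1]: print(cam,r['confidence'],ray(cam,r['uv'],20))
  for r in finder.pinpoint('drawer_handle',cam)[:1]: print(cam,r['confidence'],ray(cam,r['uv'],92))
c=cv2.resize(a[160:260,240:340,::-1],None,fx=4,fy=4,interpolation=cv2.INTER_CUBIC)
u,v=proj('side',get_obs()['tool_pos']).astype(int); d=cv2.resize(b[v-50:v+50,u-50:u+50,::-1],None,fx=4,fy=4,interpolation=cv2.INTER_CUBIC)
cv2.imwrite('pics/d.png',np.hstack([c,d]))
```

```text
[ 448.8 -440.9  151.8]
top 0.75 [447.1  13.1  92. ]
side 0.59 [502.7  23.5  20. ]
side 0.72 [ 546.7 -455.5   92. ]
```

View pics/d.png

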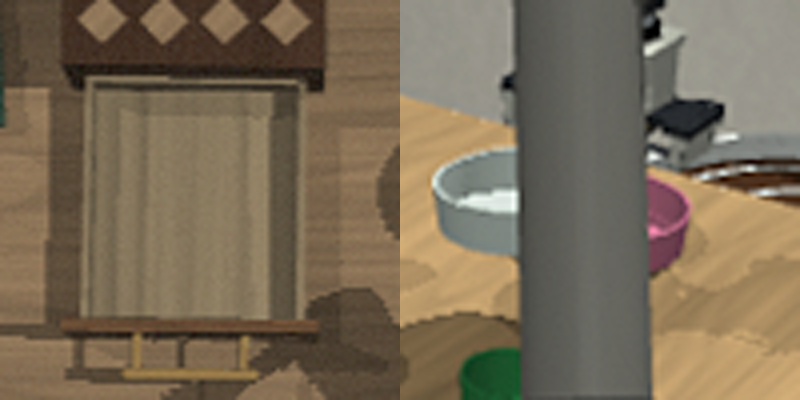

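Run:
```python
from h import *
np.set_printoptions(precision=1,suppress=True)
f=lambda n,x,y,z: print(n,ray('top',(x/4+240,y/4+160),z))
f('rear',196,85,59);f('frontend',192,315,59);f('L',83.5,200,59);f('R',304.5,200,59);f('inL',95,200,59);f('inR',299,200,59);f('board',190,322,112);f('handle',190.5,376,92);f('rearwall',196,80,59);f('bd',62,322,112);f('bd',318,322,112)
```

```text
rear [713.8   7.1  59. ]
frontend [507.8  10.3  59. ]
L [610.6 107.   59. ]
R [610.2 -89.5  59. ]
inL [610.5  96.8  59. ]
inR [610.2 -84.6  59. ]
board [497.6  10.  112. ]
handle [452.   10.3  92. ]
rearwall [718.4   7.1  59. ]
bd [497.8 120.5 112. ]
bd [ 497.4 -100.6  112. ]
```

Request:
{"method": "send_rows", "body": {"offset": [[0.23,0.046,-0.05],[0.47,0.09,-0.1],[0.7,0.137,-0.15],[0.937,0.183,-0.15]], "delta_rot": [[0,0,0],[0,0,0],[0,0,0],[0,0,0]]}}

```text
time: 13.42
tool_pos: [471.6, -328.1, 169.8]
tcp_rot: [3.141, 0.0, 1.569]
contact_force: [-0.1, 0.3, -2.4]
grip_width: 3.7
finger_force: 30.0
```

Request:
{"method": "send_rows", "body": {"offset": [[0.23,0.046,0],[0.47,0.09,0],[0.7,0.137,0],[0.937,0.183,0]], "delta_rot": [[0,0,0],[0,0,0],[0,0,0],[0,0,0]]}}

```text
time: 13.92
tool_pos: [493.5, -215.5, 169.4]
tcp_rot: [-3.141, -0.0, 1.569]
contact_force: [1.0, 0.1, -0.9]
grip_width: 3.8
finger_force: 30.1
```

Request:
{"method": "send_rows", "body": {"offset": [[0.23,0.046,0],[0.47,0.09,0],[0.7,0.137,0],[0.937,0.183,0]], "delta_rot": [[0,0,0],[0,0,0],[0,0,0],[0,0,0]]}}

```text
time: 14.42
tool_pos: [515.6, -103.1, 169.4]
tcp_rot: [-3.141, -0.0, 1.569]
contact_force: [0.3, -0.2, -2.2]
grip_width: 4.0
finger_force: 30.1
```

Request:
{"method": "send_rows", "body": {"offset": [[0.23,0.046,0],[0.47,0.09,0],[0.7,0.137,0],[0.937,0.183,0],[0.937,0.183,0],[0.937,0.183,0]], "delta_rot": [[0,0,0],[0,0,0],[0,0,0],[0,0,0],[0,0,0],[0,0,0]]}}

```text
time: 15.18
tool_pos: [537.6, 8.0, 169.4]
tcp_rot: [-3.141, 0.0, 1.569]
contact_force: [-0.4, -0.4, -0.1]
grip_width: 4.1
finger_force: 30.1
```

Run:
```python
from h import *
np.set_printoptions(precision=1,suppress=True)
o=get_obs(); print(o['tool_pos'],o['tcp_rot'],o['time'])
a=optics.capture('side'); cv2.imwrite('pics/xl_over.png',cv2.resize(a[120:320,130:350,::-1],None,fx=3,fy=3,interpolation=cv2.INTER_CUBIC))
```

```text
[537.6   8.  169.4] [-3.1  0.   1.6] 15.175
```

View pics/xl_over.png

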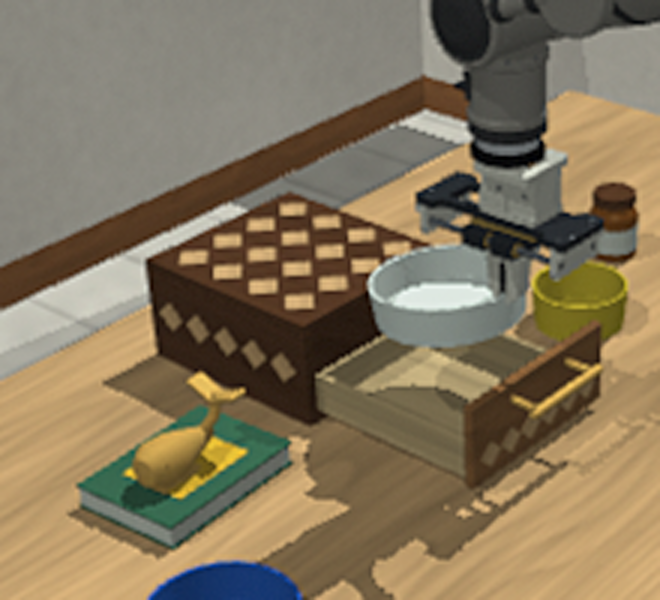

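The white bowl hangs level over the open drawer. I lower it in.

Request:
{"method": "send_rows", "body": {"offset": [[0.003,-0.008,0.2],[0.003,-0.008,0.4],[0.003,-0.008,0.6],[0.003,-0.008,0.75],[0.003,-0.008,0.85],[0.003,-0.008,0.92],[0.003,-0.008,0.955],[0.003,-0.008,0.955]], "delta_rot": [[0,0,0],[0,0,0],[0,0,0],[0,0,0],[0,0,0],[0,0,0],[0,0,0],[0,0,0]]}}

```text
time: 16.23
tool_pos: [537.3, 8.6, 55.5]
tcp_rot: [3.14, 0.0, 1.569]
contact_force: [-0.6, -0.8, 1.4]
grip_width: 4.0
finger_force: 30.3
```

Request:
{"method": "send_rows", "body": {"offset": [[0,0,0.01],[0,0,0.02],[0,0,0.02]], "delta_rot": [[0,0,0],[0,0,0],[0,0,0]]}}

```text
time: 16.6
tool_pos: [537.0, 8.7, 52.8]
tcp_rot: [3.141, 0.0, 1.569]
contact_force: [-0.5, -0.3, 1.5]
grip_width: 4.0
finger_force: 30.5
```

Request:
{"method": "send_rows", "body": {"offset": [[0,0,0],[0,0,0],[0,0,0]], "delta_rot": [[0,0,0],[0,0,0],[0,0,0]], "grip": 0.2}}

```text
time: 16.98
tool_pos: [536.8, 8.8, 52.6]
tcp_rot: [-3.141, 0.0, 1.569]
contact_force: [-0.1, -0.2, 0.4]
grip_width: 18.2
finger_force: 0.0
```

Request:
{"method": "send_rows", "body": {"offset": [[0,0,-0.2],[0,0,-0.5],[0,0,-1],[0,0,-1],[0,0,-1]], "delta_rot": [[0,0,0],[0,0,0],[0,0,0],[0,0,0],[0,0,0]]}}

```text
time: 17.6
tool_pos: [536.4, 8.8, 172.3]
tcp_rot: [-3.141, 0.0, 1.569]
contact_force: [0.9, -1.0, 1.2]
grip_width: 18.3
finger_force: 0.0
```

Request:
{"method": "send_rows", "body": {"offset": [[0.5,-0.2,-0.1],[1,-0.3,-0.2],[1,-0.3,-0.2],[1,-0.3,-0.2]], "delta_rot": [[0,0,0],[0,0,0],[0,0,0],[0,0,0]], "grip": 0.3}}

```text
time: 18.1
tool_pos: [500.4, 128.7, 195.3]
tcp_rot: [-3.139, 0.001, 1.57]
contact_force: [0.4, -0.7, -0.3]
grip_width: 27.7
finger_force: 0.0
```

Request:
{"method": "send_rows", "body": {"offset": [[0.5,-0.15,0],[1,-0.3,0],[1,-0.3,0],[1,-0.3,0]], "delta_rot": [[0,0,0],[0,0,0],[0,0,0],[0,0,0]]}}

```text
time: 18.6
tool_pos: [465.5, 247.5, 195.8]
tcp_rot: [-3.14, 0.001, 1.568]
contact_force: [-0.7, 0.3, 1.0]
grip_width: 27.8
finger_force: 0.0
```

```bash
sed -i "s/'bowl_xl':(532.4,-440.5)/'bowl_xl':(619,8.5)/; s/locate(im,'top',t,G\[t\])/locate(im,'top',t.split(':')[0],G[t.split(':')[0]],float((t+':0').split(':')[1]))/" look.py; python3 look.py top2.png bowl_xl:20 bowl_l bowl_m bowl_s
```

```text
18.6 [465.5 247.5 195.8] [-3.1  0.   1.6] 27.831383642355913
bowl_xl:20 [616.6   7.4] 1.025746559766739
bowl_l [530.8 443.9] 0.8533760330306782
bowl_m [ 622.7 -245.7] 0.9874620791387864
bowl_s [ 432.8 -272.2] 0.950940469170126
```

Run:
```python
from h import *
im=cv2.imread('pics/top2.png'); s=optics.capture('side')
try: print(locate(s,'side','bowl_l',(527,440)))
except Exception as e: print(e)
m=mask(im[:,:,::-1],'bowl_l')*255
c=np.hstack([im[190:290,120:340]]); c=cv2.resize(c,None,fx=3.5,fy=3.5,interpolation=2); cv2.imwrite('pics/bl.png',c)
```

```text
(array([527.17403265, 441.61059915]), 0.9667766110113488)
```

View pics/bl.png

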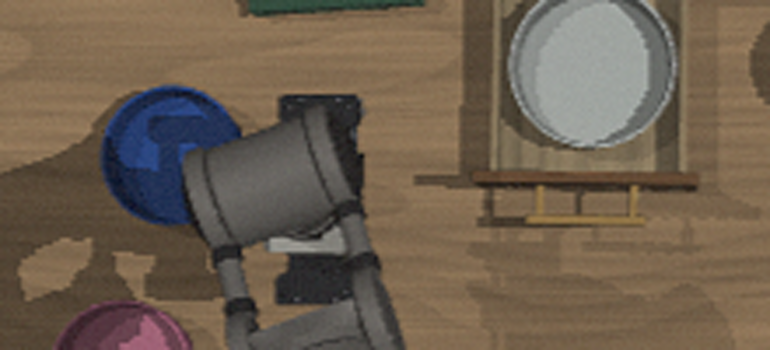

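The blue bowl has not moved; it is only partly hidden by the arm. The white bowl sits level in the drawer. Next is the blue bowl.

Request:
{"method": "send_rows", "body": {"offset": [[0.5,-0.02,0],[1,-0.035,0],[1,-0.035,0],[1,-0.035,0]], "delta_rot": [[0,0,0],[0,0,0],[0,0,0],[0,0,0]]}}

```text
time: 19.2
tool_pos: [461.8, 367.4, 196.2]
tcp_rot: [-3.141, 0.001, 1.568]
contact_force: [1.0, -0.9, -0.0]
grip_width: 27.6
finger_force: 0.0
```

Request:
{"method": "send_rows", "body": {"offset": [[0.3,-0.02,0],[0.59,-0.035,0.4],[0.59,-0.035,0.8],[0.59,-0.035,0.8]], "delta_rot": [[0,0,0],[0,0,0],[0,0,0],[0,0,0]]}}

```text
time: 19.7
tool_pos: [455.9, 436.3, 97.1]
tcp_rot: [-3.135, 0.006, 1.567]
contact_force: [-0.5, -0.7, -0.0]
grip_width: 27.5
finger_force: 0.0
```

Request:
{"method": "send_rows", "body": {"offset": [[0,0,0.2],[0,0,0.4],[0,0,0.5],[0,0,0.5],[0,0,0.5]], "delta_rot": [[0,0,-0.0004],[0,0,-0.0004],[0,0,-0.0004],[0,0,-0.0004],[0,0,-0.0004]]}}

```text
time: 20.32
tool_pos: [458.1, 439.9, 42.3]
tcp_rot: [3.14, -0.001, 1.571]
contact_force: [0.3, 0.6, -1.0]
grip_width: 27.7
finger_force: 0.0
```

Request:
{"method": "send_rows", "body": {"offset": [[-0.01,-0.005,0.022],[-0.01,-0.005,0.022]], "delta_rot": [[0,0,0],[0,0,0]]}}

```text
time: 20.58
tool_pos: [456.5, 438.4, 38.3]
tcp_rot: [3.141, -0.0, 1.572]
contact_force: [-0.5, -0.3, 0.1]
grip_width: 27.5
finger_force: 0.0
```

Request:
{"method": "send_rows", "body": {"offset": [[0,0,0],[0,0,0],[0,0,0],[0,0,0]], "delta_rot": [[0,0,0],[0,0,0],[0,0,0],[0,0,0]], "grip": 0}}

```text
time: 21.08
tool_pos: [456.7, 438.7, 38.1]
tcp_rot: [3.141, -0.0, 1.572]
contact_force: [0.2, 0.6, -0.2]
grip_width: 4.9
finger_force: 28.5
```

Request:
{"method": "send_rows", "body": {"offset": [[0,0,-0.15],[0,0,-0.3],[0,0,-0.6],[0,0,-1],[0,0,-1],[0,0,-1]], "delta_rot": [[0,0,0],[0,0,0],[0,0,0],[0,0,0],[0,0,0],[0,0,0]]}}

```text
time: 21.82
tool_pos: [456.1, 438.2, 158.4]
tcp_rot: [-3.141, 0.0, 1.572]
contact_force: [-0.9, 0.3, -2.7]
grip_width: 4.6
finger_force: 29.8
```

Request:
{"method": "send_rows", "body": {"offset": [[-0.22,0.048,-0.05],[-0.45,0.095,-0.1],[-0.67,0.143,-0.15],[-0.896,0.19,-0.15]], "delta_rot": [[0,0,0.0002],[0,0,0.0002],[0,0,0.0002],[0,0,0.0002]]}}

```text
time: 22.32
tool_pos: [478.9, 329.8, 175.0]
tcp_rot: [-3.139, 0.001, 1.571]
contact_force: [0.5, -0.2, -1.4]
grip_width: 5.0
finger_force: 30.0
```

Request:
{"method": "send_rows", "body": {"offset": [[-0.22,0.048,0],[-0.45,0.095,0],[-0.67,0.143,0],[-0.896,0.19,0]], "delta_rot": [[0,0,0],[0,0,0],[0,0,0],[0,0,0]]}}

```text
time: 22.82
tool_pos: [501.3, 222.3, 174.6]
tcp_rot: [-3.138, 0.001, 1.57]
contact_force: [0.1, 0.5, -0.9]
grip_width: 5.1
finger_force: 30.0
```

Request:
{"method": "send_rows", "body": {"offset": [[-0.22,0.048,0],[-0.45,0.095,0],[-0.67,0.143,0],[-0.896,0.19,0]], "delta_rot": [[0,0,0],[0,0,0],[0,0,0],[0,0,0]]}}

```text
time: 23.32
tool_pos: [524.0, 114.9, 174.6]
tcp_rot: [-3.138, 0.0, 1.57]
contact_force: [0.8, -0.3, -2.1]
grip_width: 4.7
finger_force: 30.0
```

Request:
{"method": "send_rows", "body": {"offset": [[-0.22,0.048,0],[-0.45,0.095,0],[-0.67,0.143,0],[-0.896,0.19,0],[-0.896,0.19,0],[-0.896,0.19,0]], "delta_rot": [[0,0,0],[0,0,0],[0,0,0],[0,0,0],[0,0,0],[0,0,0]]}}

```text
time: 24.08
tool_pos: [547.0, 8.9, 175.2]
tcp_rot: [-3.139, -0.001, 1.57]
contact_force: [0.4, -0.8, -2.2]
grip_width: 4.8
finger_force: 30.0
```

Run:
```python
from h import *
np.set_printoptions(precision=1,suppress=True)
o=get_obs(); print(o['tool_pos'],o['tcp_rot'],o['time'])
a=optics.capture('side'); cv2.imwrite('pics/l_over.png',cv2.resize(a[140:280,190:350,::-1],None,fx=4,fy=4,interpolation=cv2.INTER_CUBIC))
```

```text
[547.    8.9 175.2] [-3.1 -0.   1.6] 24.075
```

View pics/l_over.png

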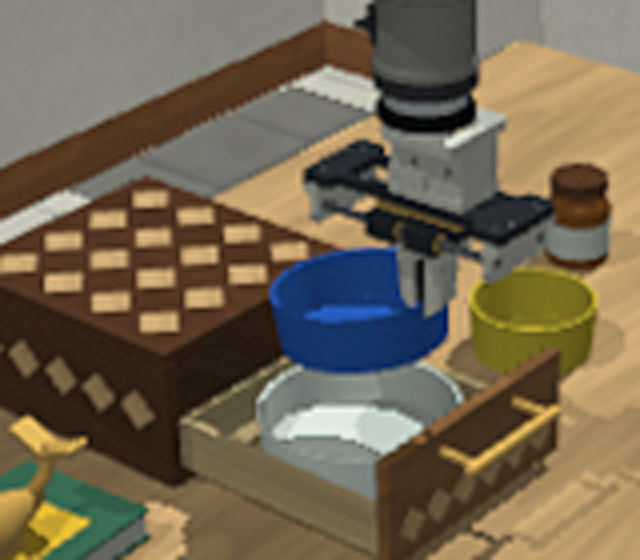

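The blue bowl is level and centred over the white one, so I lower it.

Request:
{"method": "send_rows", "body": {"offset": [[0,0,0.2],[0,0,0.4],[0,0,0.6],[0,0,0.75],[0,0,0.83],[0,0,0.88],[0,0,0.89],[0,0,0.89]], "delta_rot": [[0,0,0],[0,0,0],[0,0,0],[0,0,0],[0,0,0],[0,0,0],[0,0,0],[0,0,0]]}}

```text
time: 25.12
tool_pos: [548.1, 8.4, 69.8]
tcp_rot: [3.141, 0.0, 1.571]
contact_force: [-1.0, -0.2, -0.6]
grip_width: 4.9
finger_force: 29.7
```

Request:
{"method": "send_rows", "body": {"offset": [[0,-0.004,0.015],[0,-0.004,0.03],[0,-0.004,0.03]], "delta_rot": [[0,0,0],[0,0,0],[0,0,0]]}}

```text
time: 25.5
tool_pos: [547.3, 8.3, 65.7]
tcp_rot: [3.141, 0.0, 1.57]
contact_force: [-0.9, 0.2, 0.3]
grip_width: 5.0
finger_force: 29.8
```

Request:
{"method": "send_rows", "body": {"offset": [[0,0,0],[0,0,0],[0,0,0]], "delta_rot": [[0,0,0],[0,0,0],[0,0,0]], "grip": 0.2}}

```text
time: 25.88
tool_pos: [547.4, 8.4, 65.8]
tcp_rot: [3.141, 0.0, 1.57]
contact_force: [-0.0, -0.2, 0.6]
grip_width: 18.3
finger_force: 0.0
```

Request:
{"method": "send_rows", "body": {"offset": [[0,0,-0.2],[0,0,-0.5],[0,0,-1],[0,0,-1],[0,0,-1]], "delta_rot": [[0,0,0],[0,0,0],[0,0,0],[0,0,0],[0,0,0]]}}

```text
time: 26.5
tool_pos: [546.9, 8.4, 185.4]
tcp_rot: [-3.141, 0.0, 1.57]
contact_force: [0.3, 0.3, -0.1]
grip_width: 18.2
finger_force: 0.0
```

Request:
{"method": "send_rows", "body": {"offset": [[-0.5,0,-0.1],[-1,0,-0.2],[-1,0,-0.2],[-1,0,-0.2]], "delta_rot": [[0,0,0],[0,0,0],[0,0,0],[0,0,0]], "grip": 0.3}}

```text
time: 27.0
tool_pos: [546.4, -111.3, 208.1]
tcp_rot: [-3.139, -0.001, 1.569]
contact_force: [-0.4, 1.1, 0.6]
grip_width: 27.7
finger_force: 0.0
```

```bash
sed -i "s/'bowl_l':(527,438)/'bowl_l':(617,8)/" look.py; python3 look.py top3.png bowl_xl:20 bowl_l:26 bowl_m bowl_s
python3 - <<'E'
from h import *
s=optics.capture('side')
for t,g in (('bowl_m',(622,-245)),('bowl_s',(433,-272)),):
  print(t,locate(s,'side',t,g))
print(locate(s,'side','bowl_l',(617,8),26))
im=cv2.imread('pics/top3.png')
c=np.hstack([im[170:270,230:390],s[170:270,190:350,::-1]]); cv2.imwrite('pics/l_in.png',cv2.resize(c,None,fx=2.5,fy=2.5,interpolation=2))
E
```

```text
27.0 [ 546.4 -111.3  208.1] [-3.1 -0.   1.6] 27.66519063112144
bowl_xl:20 [655.9  27.8] 0.4088008850018654
bowl_l:26 [617.1  13. ] 0.8575088174063267
bowl_m [ 623.5 -248.3] 0.9477630989124356
bowl_s [ 432.5 -270.6] 0.9040881278942637
bowl_m (array([ 625.50284628, -243.96849069]), 0.982922322598853)
bowl_s (array([ 435.16635101, -264.97450861]), 0.8841653762896121)
(array([633.72483481,  -7.03268845]), 0.7313672469571929)
```

View pics/l_in.png

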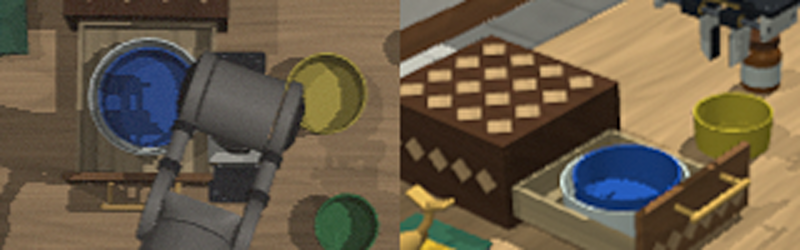

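The blue bowl is nested level in the white one. Next is the yellow bowl.

Request:
{"method": "send_rows", "body": {"offset": [[-0.5,0.08,0],[-1,0.16,0],[-1,0.16,0],[-1,0.16,0]], "delta_rot": [[0,0,0],[0,0,0],[0,0,0],[0,0,0]]}}

```text
time: 27.6
tool_pos: [566.2, -230.1, 208.9]
tcp_rot: [-3.14, -0.001, 1.571]
contact_force: [0.3, 1.9, -0.5]
grip_width: 27.8
finger_force: 0.0
```

Request:
{"method": "send_rows", "body": {"offset": [[-0.12,0,0.3],[-0.12,0,0.7],[-0.12,0,0.83],[-0.12,0,0.83],[-0.12,0,0.83]], "delta_rot": [[0,0,0],[0,0,0],[0,0,0],[0,0,0],[0,0,0]]}}

```text
time: 28.22
tool_pos: [567.5, -246.0, 112.2]
tcp_rot: [3.139, 0.002, 1.571]
contact_force: [-0.1, -0.7, -0.2]
grip_width: 27.6
finger_force: 0.0
```

Run:
```python
from h import *
s=optics.capture('side'); print(get_obs()['tool_pos'])
for t,g in (('bowl_m',(622,-245)),('bowl_s',(433,-272)),):
  print(t,locate(s,'side',t,g))
s=optics.capture('top');print(locate(s,'top','bowl_s',(433,-272)))
```

```text
[ 567.51801358 -246.14822856  112.24428178]
bowl_m (array([ 624.50371482, -242.97977722]), 1.001353465553783)
bowl_s (array([ 443.48842198, -253.11660279]), 0.5528400846593242)
(array([ 422.44479911, -286.7088599 ]), 0.5211079229551119)
```

Request:
{"method": "send_rows", "body": {"offset": [[-0.0,-0.008,0.2],[0,-0.008,0.4],[0,-0.008,0.5],[0,-0.008,0.57],[0,-0.008,0.57]], "delta_rot": [[0,0,0],[0,0,0],[0,0,0],[0,0,0],[0,0,0]]}}

```text
time: 28.95
tool_pos: [565.5, -246.0, 41.8]
tcp_rot: [3.142, 0.0, 1.57]
contact_force: [0.8, 0.7, -0.6]
grip_width: 28.0
finger_force: 0.0
```

Request:
{"method": "send_rows", "body": {"offset": [[0,0,0],[0,0,0],[0,0,0],[0,0,0]], "delta_rot": [[0,0,0],[0,0,0],[0,0,0],[0,0,0]], "grip": 0}}

```text
time: 29.45
tool_pos: [565.8, -246.1, 42.3]
tcp_rot: [3.14, 0.001, 1.57]
contact_force: [-0.4, -0.0, 3.3]
grip_width: 4.8
finger_force: 29.8
```

Request:
{"method": "send_rows", "body": {"offset": [[0,0,-0.15],[0,0,-0.3],[0,0,-0.6],[0,0,-1],[0,0,-1],[0,0,-1]], "delta_rot": [[0,0,0],[0,0,0],[0,0,0],[0,0,0],[0,0,0],[0,0,0]]}}

```text
time: 30.2
tool_pos: [565.0, -245.9, 162.0]
tcp_rot: [-3.142, 0.0, 1.57]
contact_force: [0.7, 0.6, -0.5]
grip_width: 4.7
finger_force: 29.7
```

```bash
python3 look.py top4.png bowl_xl:20 bowl_l:26
python3 - <<'E'
from h import *
s=optics.capture('side'); print(locate(s,'side','bowl_l',(617,8),26))
m=mask(cv2.imread('pics/top4.png')[:,:,::-1],'bowl_l'); y,x=np.nonzero(m[170:270,230:350]); print(x.min()+230,x.max()+230,y.min()+170,y.max()+170)
u=[((x.min()+x.max())/2+230,(y.min()+y.max())/2+170)]; print(ray('top',u[0],74))
E
```

```text
30.2 [ 565.  -245.9  162. ] [-3.1  0.   1.6] 4.687375877615999
bowl_xl:20 [649.5   8.3] 0.5660424262750936
bowl_l:26 [615.2   5.5] 0.976499042289949
(array([633.97323907,  -6.43372312]), 0.7310721422843277)
270 309 189 228
[613.81438779   4.63569305  74.        ]
```

Request:
{"method": "send_rows", "body": {"offset": [[0.2,0,-0.08],[0.45,-0.01,-0.15],[0.7,-0.016,-0.15]], "delta_rot": [[0,0,0],[0,0,0],[0,0,0]]}}

```text
time: 30.68
tool_pos: [563.4, -160.1, 180.0]
tcp_rot: [3.141, -0.0, 1.571]
contact_force: [0.6, 0.0, -0.9]
grip_width: 5.0
finger_force: 29.7
```

Request:
{"method": "send_rows", "body": {"offset": [[0.25,0,0],[0.5,-0.01,0],[0.7,-0.016,0]], "delta_rot": [[0,0,0],[0,0,0],[0,0,0]]}}

```text
time: 31.05
tool_pos: [560.9, -75.5, 179.5]
tcp_rot: [-3.14, -0.001, 1.572]
contact_force: [-0.2, -0.3, -1.1]
grip_width: 5.0
finger_force: 29.7
```

Request:
{"method": "send_rows", "body": {"offset": [[0.25,0,0],[0.5,-0.01,0],[0.7,-0.016,0],[0.7,-0.016,0],[0.7,-0.016,0]], "delta_rot": [[0,0,0],[0,0,0],[0,0,0],[0,0,0],[0,0,0]]}}

```text
time: 31.68
tool_pos: [559.4, 6.2, 179.6]
tcp_rot: [-3.141, 0.0, 1.571]
contact_force: [-0.1, -0.1, -2.4]
grip_width: 5.1
finger_force: 29.7
```

Request:
{"method": "send_rows", "body": {"offset": [[0,0,0.2],[0,0,0.4],[0,0,0.6],[0,0,0.7],[0,0,0.75],[0,0,0.8],[0,0,0.8]], "delta_rot": [[0,0,0],[0,0,0],[0,0,0],[0,0,0],[0,0,0],[0,0,0],[0,0,0]]}}

```text
time: 32.55
tool_pos: [559.8, 5.9, 83.8]
tcp_rot: [3.141, 0.0, 1.57]
contact_force: [-0.2, -0.3, -1.2]
grip_width: 4.7
finger_force: 29.7
```

Request:
{"method": "send_rows", "body": {"offset": [[0,0,0.02],[0,0,0.04],[0,0,0.063],[0,0,0.063]], "delta_rot": [[0,0,0],[0,0,0],[0,0,0],[0,0,0]]}}

```text
time: 33.05
tool_pos: [559.7, 6.0, 76.0]
tcp_rot: [3.142, 0.0, 1.57]
contact_force: [0.5, -0.2, 0.3]
grip_width: 4.8
finger_force: 29.7
```

Request:
{"method": "send_rows", "body": {"offset": [[0,0,0],[0,0,0],[0,0,0]], "delta_rot": [[0,0,0],[0,0,0],[0,0,0]], "grip": 0.2}}

```text
time: 33.42
tool_pos: [559.8, 6.0, 76.2]
tcp_rot: [3.141, 0.0, 1.57]
contact_force: [-0.2, -0.5, -0.5]
grip_width: 18.3
finger_force: 0.0
```

Request:
{"method": "send_rows", "body": {"offset": [[0,0,-0.2],[0,0,-0.5],[0,0,-0.95],[0,0,-0.95],[0,0,-0.95]], "delta_rot": [[0,0,0],[0,0,0],[0,0,0],[0,0,0],[0,0,0]]}}

```text
time: 34.05
tool_pos: [559.3, 6.0, 189.7]
tcp_rot: [-3.141, 0.0, 1.57]
contact_force: [-0.4, -0.1, -0.2]
grip_width: 18.3
finger_force: 0.0
```

Request:
{"method": "send_rows", "body": {"offset": [[-0.3,-0.45,0],[-0.6,-0.9,0],[-0.6,-0.9,0],[-0.6,-0.9,0]], "delta_rot": [[0,0,0],[0,0,0],[0,0,0],[0,0,0]], "grip": 0.3}}

```text
time: 34.55
tool_pos: [451.6, -66.1, 189.5]
tcp_rot: [-3.141, -0.0, 1.569]
contact_force: [-0.1, -0.3, -0.8]
grip_width: 27.5
finger_force: 0.0
```

```bash
sed -i "s/'bowl_m':(622.6,-246)/'bowl_m':(617,7)/" look.py; python3 look.py top5.png bowl_l:26 bowl_m:32 bowl_s
python3 - <<'E'
from h import *
s=optics.capture('side')
print(locate(s,'side','bowl_s',(433,-272)))
im=cv2.imread('pics/top5.png')
c=np.hstack([im[170:290,230:390],s[150:270,190:350,::-1]]); cv2.imwrite('pics/m_in.png',cv2.resize(c,None,fx=2.5,fy=2.5,interpolation=2))
E
```

```text
34.55 [451.6 -66.1 189.5] [-3.1 -0.   1.6] 27.45328352870565
bowl_l:26 [615.4   6.3] 0.9703138484742904
bowl_m:32 [614.3   1.9] 0.9763042883694388
bowl_s [ 432.7 -272.8] 0.9527462714788572
(array([ 433.65141656, -269.44311624]), 0.9706099520981922)
```

View pics/m_in.png

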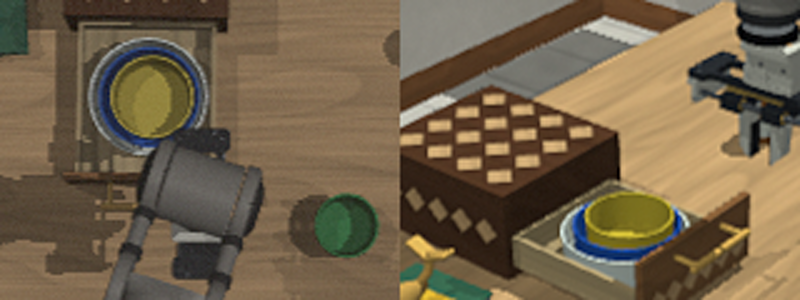

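The yellow bowl is nested level. The green bowl at (368,260) is next, the last one.

Request:
{"method": "send_rows", "body": {"offset": [[-0.5,-0.17,0],[-1,-0.33,0],[-1,-0.33,0],[-1,-0.33,0]], "delta_rot": [[0,0,0.0002],[0,0,0.0002],[0,0,0.0002],[0,0,0.0002]]}}

```text
time: 35.15
tool_pos: [412.6, -185.4, 189.7]
tcp_rot: [-3.141, -0.001, 1.569]
contact_force: [0.1, 0.4, -0.2]
grip_width: 27.6
finger_force: 0.0
```

Request:
{"method": "send_rows", "body": {"offset": [[-0.36,-0.1,0.2],[-0.72,-0.195,0.67],[-0.72,-0.195,0.67],[-0.72,-0.195,0.67],[-0.72,-0.195,0.67]], "delta_rot": [[0,0,0],[0,0,0],[0,0,0],[0,0,0],[0,0,0]]}}

```text
time: 35.78
tool_pos: [389.8, -271.4, 111.0]
tcp_rot: [3.14, 0.001, 1.571]
contact_force: [-0.1, -0.1, 0.5]
grip_width: 27.6
finger_force: 0.0
```

Request:
{"method": "send_rows", "body": {"offset": [[-0.008,-0.008,0.2],[-0.008,-0.008,0.4],[-0.008,-0.008,0.48],[-0.008,-0.008,0.525],[-0.008,-0.008,0.525]], "delta_rot": [[0,0,0],[0,0,0],[0,0,0],[0,0,0],[0,0,0]]}}

```text
time: 36.4
tool_pos: [387.9, -273.3, 47.2]
tcp_rot: [3.141, 0.001, 1.57]
contact_force: [0.5, 0.6, -0.1]
grip_width: 27.7
finger_force: 0.0
```

Request:
{"method": "send_rows", "body": {"offset": [[0,0,0],[0,0,0],[0,0,0],[0,0,0]], "delta_rot": [[0,0,0],[0,0,0],[0,0,0],[0,0,0]], "grip": 0}}

```text
time: 36.9
tool_pos: [388.1, -273.6, 47.2]
tcp_rot: [3.14, 0.001, 1.569]
contact_force: [1.1, 0.3, 4.7]
grip_width: 3.8
finger_force: 29.0
```

Request:
{"method": "send_rows", "body": {"offset": [[0,0,-0.15],[0,0,-0.3],[0,0,-0.6],[0,0,-1],[0,0,-1],[0,0,-1]], "delta_rot": [[0,0,0],[0,0,0],[0,0,0],[0,0,0],[0,0,0],[0,0,0]]}}

```text
time: 37.65
tool_pos: [386.9, -272.8, 165.9]
tcp_rot: [-3.14, -0.001, 1.569]
contact_force: [0.5, 0.0, -1.2]
grip_width: 3.6
finger_force: 29.5
```

```bash
python3 look.py top6.png bowl_l:26 bowl_m:32
```

```text
37.65 [ 386.9 -272.8  165.9] [-3.1 -0.   1.6] 3.6247577315374855
bowl_l:26 [614.8   5.9] 0.9795632726198522
bowl_m:32 [614.2   1.9] 0.976303654237494
```

Request:
{"method": "send_rows", "body": {"offset": [[0.2,0.13,-0.08],[0.45,0.3,-0.15],[0.768,0.515,-0.15],[0.768,0.515,-0.15]], "delta_rot": [[0,0,0],[0,0,0],[0,0,0],[0,0,0]]}}

```text
time: 38.2
tool_pos: [449.8, -178.7, 183.1]
tcp_rot: [-3.139, -0.002, 1.573]
contact_force: [-0.6, 0.9, -1.1]
grip_width: 3.2
finger_force: 29.5
```

Request:
{"method": "send_rows", "body": {"offset": [[0.26,0.17,0],[0.52,0.35,0],[0.768,0.515,0]], "delta_rot": [[0,0,0],[0,0,0],[0,0,0]]}}

```text
time: 38.58
tool_pos: [511.1, -89.0, 183.3]
tcp_rot: [-3.139, -0.0, 1.568]
contact_force: [0.6, 0.5, -0.4]
grip_width: 3.7
finger_force: 29.6
```

Request:
{"method": "send_rows", "body": {"offset": [[0.26,0.17,0],[0.52,0.35,0],[0.768,0.515,0],[0.768,0.515,0],[0.768,0.515,0]], "delta_rot": [[0,0,0],[0,0,0],[0,0,0],[0,0,0],[0,0,0]]}}

```text
time: 39.2
tool_pos: [572.5, 1.9, 183.5]
tcp_rot: [-3.139, 0.0, 1.569]
contact_force: [-0.9, 0.5, -2.2]
grip_width: 3.6
finger_force: 29.6
```

Request:
{"method": "send_rows", "body": {"offset": [[0,0,0.2],[0,0,0.4],[0,0,0.55],[0,0,0.65],[0,0,0.7],[0,0,0.7]], "delta_rot": [[0,0,0],[0,0,0],[0,0,0],[0,0,0],[0,0,0],[0,0,0]]}}

```text
time: 39.95
tool_pos: [573.3, 2.5, 100.7]
tcp_rot: [-3.141, 0.0, 1.569]
contact_force: [-0.1, -0.1, -0.6]
grip_width: 3.8
finger_force: 29.6
```

Request:
{"method": "send_rows", "body": {"offset": [[0,0,0.03],[0.008,0,0.06],[0.008,0,0.09],[0.008,0,0.113],[0.008,0,0.113]], "delta_rot": [[0,0,0],[0,0,0],[0,0,0],[0,0,0],[0,0,0]]}}

```text
time: 40.58
tool_pos: [573.4, 3.9, 87.1]
tcp_rot: [3.142, 0.0, 1.569]
contact_force: [-0.5, -0.4, 0.9]
grip_width: 3.4
finger_force: 29.7
```

Request:
{"method": "send_rows", "body": {"offset": [[0,0,0],[0,0,0],[0,0,0]], "delta_rot": [[0,0,0],[0,0,0],[0,0,0]], "grip": 0.2}}

```text
time: 40.95
tool_pos: [573.5, 3.8, 87.2]
tcp_rot: [3.141, 0.0, 1.569]
contact_force: [0.9, 0.7, 0.6]
grip_width: 18.3
finger_force: 0.0
```

Request:
{"method": "send_rows", "body": {"offset": [[0,0,-0.2],[0,0,-0.5],[0,0,-0.9],[0,0,-0.9],[0,0,-0.9]], "delta_rot": [[0,0,0],[0,0,0],[0,0,0],[0,0,0],[0,0,0]]}}

```text
time: 41.58
tool_pos: [573.0, 3.9, 194.8]
tcp_rot: [-3.141, 0.0, 1.569]
contact_force: [-0.2, 0.6, 0.1]
grip_width: 18.5
finger_force: 0.0
```

Request:
{"method": "send_rows", "body": {"offset": [[0.02,-0.5,0],[0.04,-1,0],[0.04,-1,0],[0.04,-1,0]], "delta_rot": [[0,0,0],[0,0,0],[0,0,0],[0,0,0]], "grip": 0}}

```text
time: 42.08
tool_pos: [453.8, 8.8, 194.8]
tcp_rot: [3.141, 0.0, 1.569]
contact_force: [0.4, -0.3, 0.3]
grip_width: 0.2
finger_force: 0.0
```

```bash
sed -i "s/'bowl_s':(432.8,-272.8)/'bowl_s':(615,4)/" look.py; python3 look.py top7.png bowl_l:26 bowl_m:32 bowl_s:38
python3 - <<'E'
from h import *
s=optics.capture('side')
im=cv2.imread('pics/top7.png')
print([ (round(r['confidence'],2),ray('top',r['uv'],0)) for r in finder.pinpoint('bowl_xs','top')])
c=np.hstack([im[150:270,230:390],s[150:270,190:350,::-1]]); cv2.imwrite('pics/s_in.png',cv2.resize(c,None,fx=2.5,fy=2.5,interpolation=2))
E
```

```text
42.075 [453.8   8.8 194.8] [3.1 0.  1.6] 0.21266419756049762
bowl_l:26 [619.3   5.6] 0.9133425244063039
bowl_m:32 [616.8   1.5] 0.9331913656522364
bowl_s:38 [614.5  -1.2] 1.0097911629467944
[]
```

View pics/s_in.png

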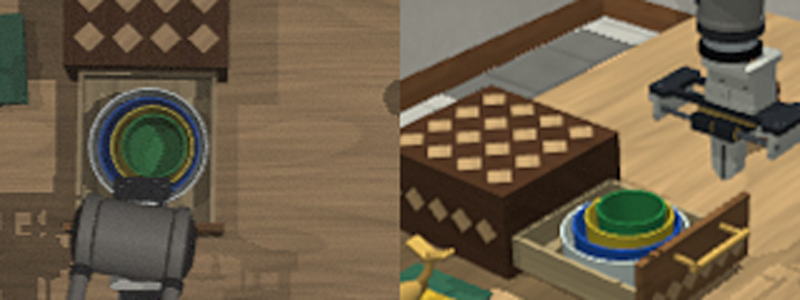

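The side and top crops show all four bowls nested upright in size order. I check the full top view for a terracotta bowl and place the fingers in front of the handle.

View pics/top7.png

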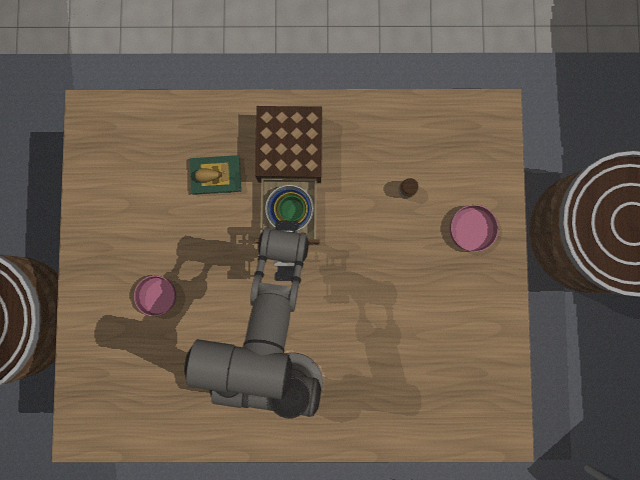

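Request:
{"method": "send_rows", "body": {"offset": [[0,-0.4,0],[0,-0.45,0],[0,-0.45,0.4],[0,-0.45,0.8],[0,-0.45,0.955],[0,-0.45,0.955]], "delta_rot": [[0,0,0],[0,0,0],[0,0,0],[0,0,0],[0,0,0],[0,0,0]]}}

```text
time: 42.98
tool_pos: [399.7, 8.9, 79.4]
tcp_rot: [-3.139, -0.0, 1.569]
contact_force: [-0.7, 0.6, -0.5]
grip_width: 0.4
finger_force: 0.0
```

No terracotta bowl is out: only the two pink look-alikes, the candle and the whale on the book remain on the table. I push the drawer home.

Request:
{"method": "send_rows", "body": {"offset": [[0,0.08,0],[0,0.16,0],[0,0.22,0],[0,0.3,0],[0,0.4,0],[0,0.5,0],[0,0.6,0],[0,0.7,0]], "delta_rot": [[0,0,0],[0,0,0],[0,0,0],[0,0,0],[0,0,0],[0,0,0],[0,0,0],[0,0,0]]}}

```text
time: 43.98
tool_pos: [484.3, 8.7, 80.5]
tcp_rot: [-3.142, 0.0, 1.569]
contact_force: [-1.4, -1.2, 1.3]
grip_width: 0.5
finger_force: 0.9
```

Request:
{"method": "send_rows", "body": {"offset": [[0,0.1,0],[0,0.2,0],[0,0.3,0],[0,0.4,0],[0,0.5,0],[0,0.6,0],[0,0.7,0],[0,0.8,0]], "delta_rot": [[0,0,0],[0,0,0],[0,0,0],[0,0,0],[0,0,0],[0,0,0],[0,0,0],[0,0,0]]}}

```text
time: 44.98
tool_pos: [580.2, 8.6, 80.5]
tcp_rot: [3.142, 0.0, 1.569]
contact_force: [-1.7, -1.2, 1.0]
grip_width: 0.3
finger_force: 0.7
```

Request:
{"method": "send_rows", "body": {"offset": [[0,0.08,0],[0,0.16,0],[0,0.24,0],[0,0.3,0],[0,0.36,0],[0,0.4,0],[0,0.43,0],[0,0.45,0]], "delta_rot": [[0,0,0],[0,0,0],[0,0,0],[0,0,0],[0,0,0],[0,0,0],[0,0,0],[0,0,0]]}}

```text
time: 45.98
tool_pos: [633.5, 8.6, 80.5]
tcp_rot: [-3.142, 0.0, 1.569]
contact_force: [-0.6, -0.2, 1.0]
grip_width: 0.3
finger_force: 0.6
```

Next, small steps until the force rises at the stop.

Request:
{"method": "send_rows", "body": {"offset": [[0,0.02,0],[0,0.04,0],[0,0.06,0],[0,0.075,0],[0,0.09,0],[0,0.09,0]], "delta_rot": [[0,0,0],[0,0,0],[0,0,0],[0,0,0],[0,0,0],[0,0,0]]}}

```text
time: 46.72
tool_pos: [644.5, 8.7, 80.6]
tcp_rot: [3.141, -0.0, 1.569]
contact_force: [0.5, -0.2, 0.4]
grip_width: 0.4
finger_force: 0.0
```

Request:
{"method": "send_rows", "body": {"offset": [[0,0.012,0],[0,0.024,0],[0,0.036,0],[0,0.036,0]], "delta_rot": [[0,0,0],[0,0,0],[0,0,0],[0,0,0]]}}

```text
time: 47.22
tool_pos: [648.8, 8.6, 80.6]
tcp_rot: [3.141, 0.0, 1.569]
contact_force: [-0.5, -0.2, -0.0]
grip_width: 0.3
finger_force: 0.1
```

Request:
{"method": "send_rows", "body": {"offset": [[0,0.01,0],[0,0.02,0],[0,0.03,0],[0,0.03,0]], "delta_rot": [[0,0,0],[0,0,0],[0,0,0],[0,0,0]]}}

```text
time: 47.72
tool_pos: [652.3, 8.5, 80.6]
tcp_rot: [3.141, 0.0, 1.569]
contact_force: [-0.5, -0.1, -0.0]
grip_width: 0.4
finger_force: 0.2
```

Request:
{"method": "send_rows", "body": {"offset": [[0,0.01,0],[0,0.02,0],[0,0.025,0],[0,0.025,0]], "delta_rot": [[0,0,0],[0,0,0],[0,0,0],[0,0,0]]}}

```text
time: 48.22
tool_pos: [652.8, 8.6, 80.4]
tcp_rot: [-3.136, 0.0, 1.569]
contact_force: [-10.5, -0.9, 5.2]
grip_width: 0.1
finger_force: 5.7
```

The drawer meets its stop at about 10 N. I back off and verify.

Request:
{"method": "send_rows", "body": {"offset": [[0,-0.2,0],[0,-0.5,0],[0,-0.5,0]], "delta_rot": [[0,0,0],[0,0,0],[0,0,0]]}}

```text
time: 48.6
tool_pos: [593.4, 8.8, 80.6]
tcp_rot: [-3.14, -0.0, 1.569]
contact_force: [0.8, -0.3, -0.1]
grip_width: 0.3
finger_force: 0.0
```

Request:
{"method": "send_rows", "body": {"offset": [[0,-0.4,-0.4],[0,-0.8,-0.8],[0,-1,-1],[0,-1,-1],[0,-1,-1]], "delta_rot": [[0,0,0],[0,0,0],[0,0,0],[0,0,0],[0,0,0]]}}

```text
time: 49.22
tool_pos: [476.3, 8.7, 200.4]
tcp_rot: [3.14, 0.0, 1.569]
contact_force: [0.0, -0.8, 0.6]
grip_width: 0.6
finger_force: 0.0
```

Run:
```python
from h import *
np.set_printoptions(precision=1,suppress=True)
a=optics.capture('top'); s=optics.capture('side')
for c in ['top','side']:
  for t,z in (('drawer_handle',92),('book',0),('whale',28),('candle',0)):
    for r in finder.pinpoint(t,c)[:1]: print(c,t,round(r['confidence'],2),ray(c,r['uv'],z))
for x in (660,671,675): print(proj('top',(x,7,92)),proj('side',(x,7,92)))
c=np.hstack([a[150:250,230:350],s[170:270,190:310]]); cv2.imwrite('pics/fin.png',cv2.resize(c[:,:,::-1],None,fx=3.3,fy=3.3,interpolation=2))
```

```text
top drawer_handle 0.85 [672.4  18.8  92. ]
top book 0.9 [743.3 277.9   0. ]
top whale 0.69 [742.7 299.3  28. ]
top candle 0.65 [ 702.5 -424.     0. ]
side drawer_handle 0.61 [678.5   8.2  92. ]
side book 0.69 [751.8 268.7   0. ]
side whale 0.93 [736.5 298.1  28. ]
[288.7 194.8] [270.3 228.7]
[288.7 191.7] [267.8 227.7]
[288.7 190.6] [266.8 227.4]
```

View pics/fin.png

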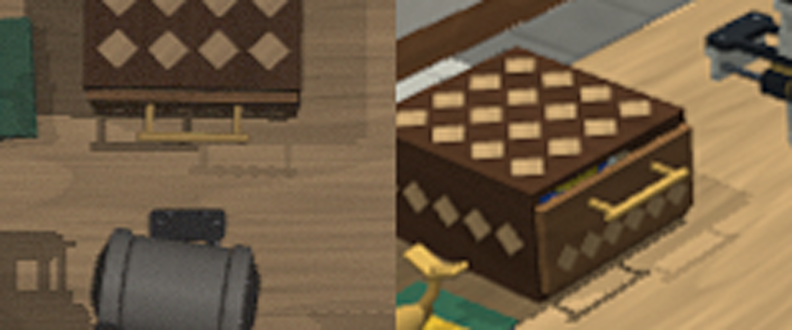

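The drawer front sits flush with the chest. The handle is at row ≈191, which matches the shut position, and the book, whale and candle have not moved.

```bash
python3 -c "
from plant import ticket; print(ticket.close_job())"
```

```text
the job is handed in; nothing more can be done
None
```

I put the white, blue, yellow and green bowls in the drawer, nested upright in size order, pushed it shut against its stop, left the whale, book and candle in place, and handed the job in at about 50 s; there was no terracotta bowl on the table, and the hand-in gave no verdict.

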